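# Offer a spectral lamp up to its lamp holder

## Robot

A 6-joint arm with a two-finger parallel gripper is mounted at the origin on a cart in front of the work surface, level with it; the furniture and walls round the work are solid. World frame = base frame: x ahead of the robot, y to its left, z up, the work surface at z = 0. Lengths are in mm, angles in degrees, forces in N, time in s.
With the tool pointing down it reaches from about 300 to 850 mm from the base axis. Payload 4.2 kg.
Tool frame: the origin (TCP) lies on the centre line of the jaws, within the pads' length; the fingertips stand 11 mm ahead of it and the grasp point (between the pads) lies 8 mm behind it; z points along the fingers, y is the line along which they close (so a half turn about z gives the same grasp; the last joint's range is limited). The gripper opens to 91 mm and grips with 3 to 60 N. Pads are 32 mm wide; open, the fingers measure 118 mm over their backs; the gripper's body (76 mm by 178 mm) begins 60 mm behind the grasp point.
Start: joints at [64.744, 18.312, 89.639, -0, 72.044, -1.146], TCP at [234.886, 524.853, 224.976] pointing down, gripper open.
Joint ranges: [-177.97, 177.97], [-48.28, 115.42], [12.27, 149.76], [-77.06, 257.06], [2.81, 150.46], [-146.56, 146.56]. Speed limits (degrees/s): [147.25, 147.25, 180, 180, 180, 180].

## Interface

Orientations are given as [roll, pitch, yaw] about the fixed x, y, z axes, in that order (R = Rz(yaw) Ry(pitch) Rx(roll)).
In Python, from workcell import env, grab_frame, camera_model, models gives the robot as it stands.
- The arm moves only by the shell command python3 -m crank 'ROWS' [FORCE]. ROWS is text: rows parted by semicolons, each of 7 numbers parted by spaces: the closure, from -1 (fully open) to 1 (shut), so that 0 is half open, then the shift along the tool's x, y, z in mm, then the turn, a rotation vector about the tool's x, y, z in degrees. A call has 1 to 10 rows; each row shifts and turns the commanded pose from where the row before left it, along the tool's axes as they then stand; what a row does not reach is not made up. A row lasts 1/8 s, in which the tool goes at most 62.5 mm and 10.7 degrees, less where a joint would pass 70% of its speed; a pose out of reach is approached as far as the arm can. A call is refused whole if a number of a shift passes 62.5 or a number of a turn 10.7, either way. A call with a gripper value outside its range is refused whole. The fingers move at their own pace and stop on an object; FORCE is the grip in N (left out, the last holds). Time passes only in rows, so rows that do not move let the fingers close. It gives the time, the measured TCP pose, the force, the opening and the grip force at its end, in the units of the state.
- env.state(): the state, without advancing time (a new reading comes with each control period).
- grab_frame(name): name is "scene" or "top" or "wrist"; returns the picture (384x512x3 uint8, blue, green, red); there is no depth.
- camera_model(name): a dict with "K" (3x3 intrinsics, pixels), "R" (3x3) and "t" (3): a world point X has camera coordinates R X + t; the wrist camera has in their place "mount" (4x4, takes a point from camera to tool coordinates, whose origin is the TCP and whose axes are the flange's). Camera axes: x right, y down, z forward; pixel columns grow to the right and rows downward; lengths in mm; the calibration is good to about 2 mm. A picture is of the moment at which its call begins: read the wrist's pose just before it. camera_model takes no time and is no camera call.
- env.job_done(): hands the job in; it is judged then, once.
Trained networks look in the newest picture that a camera, given by its name, has taken for a name from the list of things; names that differ only in an ending like _2 or _b are one class to them, and where a whole thing is asked for, a point or a joint stands for the part that bears it (a point fixed in the world has none). Each returns a list of dicts, best first, with "p" (0 to 1); they miss things now and then, are a little off and sometimes report something else, mostly with a low value. They report only what shows in the picture. A call takes as long as a camera call. They do not tell look-alikes from the thing itself.
- models.search_frame(name, camera): "point" ([x, y, z] in mm, in world coordinates, good to about 4 mm: the middle of the surface that is visible of it).
The state is a dict: "time_s": time; "qpos": joint angles; "qvel": joint speeds; "effort": joint torques, N m; "ee_pos": TCP position; "ee_rot": TCP orientation; "force": force on the tool from outside, world axes, zero at the start; "torque": the same for the moment, N m; "gripper_width": finger opening in mm; "gripper_force": force on a finger pad.
Only numpy, scipy, OpenCV 4.12 (cv2) and the standard library are available. Lean on these libraries where they do the work, as an engineer would, in place of code of your own. Each camera call takes 0.05 s, during which the arm holds its last target. There are 200 camera calls.

## Task

Take the upright glass lamp with the BLUE band (not the red one), lay it gently on its side in both notches of the cork-lined wooden cradle and let go, so that you can take it again from above, round the thick part of its glass. Carry it over the bottles to the metal lamp holder and stop with it hovering level about 2 cm above the place where it will rest on the two black saddles: in line with the holder and centred between its end plates, black base at the slotted plate, window at the plate with the round hole. The lamp must never touch the holder and no bottle or other lamp may be disturbed; the program finishes while still holding the lamp there, so that its lead can be plugged on to the base by hand before it is lowered in.

Things in the scene. Friction and masses are not known exactly. Their poses are not given: they have to be found in the camera images.
- lamp_blue: Clear glass lamp on a black base with a blue band, 164 mm long, starts upright, about 90 g. Origin: centre of the base's underside; z runs along the lamp to the window. Along z: base 0-42 mm (34-36 mm across), thick glass 55-100 mm (37 mm across), then, as the gripper feels it, a cone from 37 mm at z = 100 to 24 mm at z = 163. Centre of mass at z = 76 mm.
- lamp_mid (a point): Point on the blue lamp's axis at half its length, 82 mm from the underside of the base; axes as the lamp's.
- lamp_red: The other lamp, same shape and size but with a red band: leave it standing where it is.
- lamp_cradle: Wooden cradle fixed to the worktop, foot board 150 x 74 x 12 mm; origin at the centre of its underside, x along the lamp's bed, roughly to the robot's right. Two cheeks, 14 mm thick and 60 mm wide, at x = -37.5 and +37.5 mm, each with a cork-lined 90 degree V notch, 44 mm wide, open at the top (38 mm high).
- cradle_axis (a point): Point midway between the cheeks, 45 mm above the worktop: a lamp in the notches lies with its axis along the cradle's x through this point, either way round. With the point 60 mm from its underside here, the lamp has its black base in one notch and its thick glass in the other.
- lamp_holder: Metal holder fixed to the worktop, 206 x 76 mm; origin at the centre of its underside, x from plug end to window end. Two black V saddles (14 x 58 mm, tops 42 mm high) at x = -59 and +16 mm. Plug-end plate with open 32 mm slot: inner face x = -92 mm, 62 mm high. Window-end plate with 24 mm hole: inner face x = +92 mm, 68 mm high. Brass screws out to y = -48 mm, 22 mm high.
- lamp_seat (a point): Where lamp_mid lies when the lamp is seated in the holder: above the holder's centre, 48 mm above the worktop; axes as the holder's (x from plug end to window end, z up). The seated lamp's underside is at x = -82 mm, its window at x = +82 mm.
- bottle_white: White bottle with a white cap, 60 mm across, 140 mm high, stands between cradle and holder. Origin at the centre of its underside.
- bottle_brown: Brown bottle with a blue cap, 66 mm across, 165 mm high, between cradle and holder. Origin at the centre of its underside.
- bottle_redcap: White bottle with a red cap, 60 mm across, 148 mm high, between cradle and holder. Origin at the centre of its underside.
- furnace_camera: Fixed black monitor unit standing behind the bottles, 185 mm deep (x), 239 mm wide (y), 198 mm high. Origin at the centre of its underside. Keep the gripper and the lamp clear of it.
There are look-alikes about, which are no part of the job. What is shaped like the lamp_blue but purple is not meant.

How it is judged:
By the outcome, as a careful person would: the job done as asked, in the order asked, and still so for the second after the job is handed in, while the arm keeps its last pose, push and grip.
It also fails if it takes over 70 s, if anything falls off the work surface, if the arm or the gripper's body presses on something with over 40 N, if the wrist force passes 120 N, or if a joint passes its speed limit or range.

## Working session

There is one attempt and no reset: what is moved stays moved. The work goes in short steps, Python scripts to look and compute and a shell command to move; the robot and the scene stay as the last step left them, time stands still between calls to the robot, and variables do not carry over. Pictures are saved under pics/ and viewed, at most 10 in all, crops included, and the job is handed in when it is done.

```bash
mkdir -p pics; ls; python3 - <<'E'
from workcell import env, grab_frame, camera_model, models
import cv2,numpy as np
a=grab_frame("scene");b=grab_frame("top")
cv2.imwrite("pics/a.png",a);cv2.imwrite("pics/b.png",b)
for c in ("scene","top"):
    m=camera_model(c);print(c,np.round(m["K"],1).tolist(),np.round(-np.array(m["R"]).T@np.array(m["t"])).tolist())
    for n in ["lamp_blue","lamp_red","lamp_cradle","lamp_holder","bottle_white","bottle_brown","bottle_redcap","furnace_camera"]:
        print(n,[(np.round(d["point"]).tolist(),round(d["p"],2),(lambda p:np.round(p[:2]/p[2]).tolist())(np.array(m["K"])@(np.array(m["R"])@np.array(d["point"])+np.array(m["t"])))) for d in models.search_frame(n,c)[:4]])
print(env.state())
E
```

```text
pics
scene [[446.2, 0.0, 254.9], [0.0, 446.2, 193.3], [0.0, 0.0, 1.0]] [61.0, -694.0, 696.0]
lamp_blue [([525.0, 354.0, 86.0], 0.82, [206.0, 138.0]), ([528.0, 168.0, 86.0], 0.73, [238.0, 168.0])]
lamp_red [([595.0, 232.0, 86.0], 0.94, [248.0, 151.0]), ([380.0, -80.0, 98.0], 0.47, [233.0, 238.0])]
lamp_cradle []
lamp_holder [([406.0, -244.0, 13.0], 0.71, [286.0, 317.0])]
bottle_white [([445.0, -25.0, 105.0], 0.92, [247.0, 212.0])]
bottle_brown [([379.0, -79.0, 95.0], 0.55, [232.0, 239.0])]
bottle_redcap [([492.0, -64.0, 87.0], 0.95, [275.0, 221.0])]
furnace_camera []
top [[486.3, 0.0, 251.1], [0.0, 486.3, 196.9], [0.0, 0.0, 1.0]] [209.0, 65.0, 1555.0]
lamp_blue [([529.0, 354.0, 113.0], 0.67, [158.0, 182.0]), ([523.0, 180.0, 112.0], 0.66, [216.0, 185.0])]
lamp_red [([598.0, 240.0, 115.0], 0.47, [197.0, 161.0])]
lamp_cradle [([408.0, 187.0, 8.0], 0.8, [214.0, 227.0])]
lamp_holder [([421.0, -222.0, 13.0], 0.68, [343.0, 226.0])]
bottle_white [([436.0, -8.0, 119.0], 0.73, [277.0, 215.0])]
bottle_brown [([384.0, -52.0, 132.0], 0.55, [292.0, 232.0])]
bottle_redcap [([494.0, -42.0, 120.0], 0.86, [289.0, 196.0])]
furnace_camera []
{'time_s': 0.9, 'qpos': array([ 6.47445824e+01,  1.83104669e+01,  8.96375605e+01, -1.76371166e-03,
        7.20430145e+01, -1.14665648e+00]), 'qvel': array([ 0.03985339, -0.05836285, -0.00155452,  0.03007221, -0.06572152,
        0.12186252]), 'effort': array([-4.06515892e-04, -4.12329912e+01, -2.32231468e+01,  7.28441938e-02,
        3.74993985e-02, -2.23108678e-06]), 'ee_pos': array([234.89816401, 524.86495992, 225.00007875]), 'ee_rot': array([1.79991077e+02, 1.85681246e-03, 1.55891782e+02]), 'force': array([ 0.57862828,  0.50454558, -0.68357984]), 'torque': array([-0.01359041, -0.01807919,  0.06411959]), 'gripper_force': 0.0, 'gripper_width': 91.36505987494746}
```

View pics/a.png

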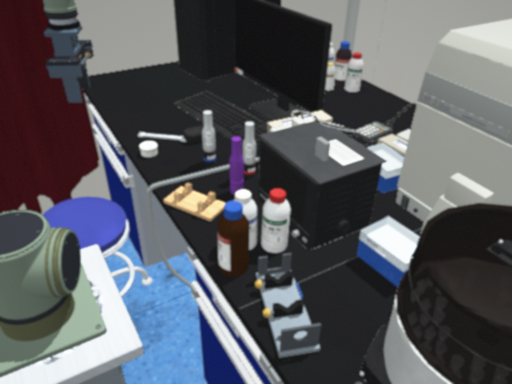

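View pics/b.png

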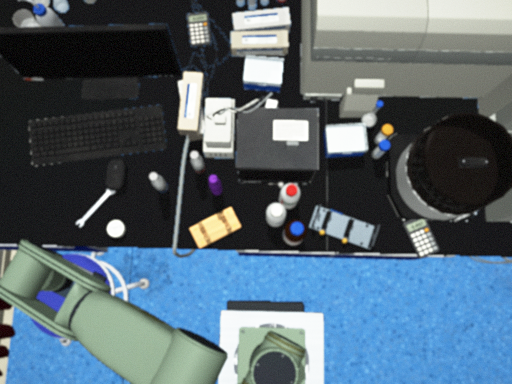

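The arm is at the left. There are three lamp-shaped things: the one at scene (206,138) looks like the blue band lamp, (238,168) is purple, and (248,150) looks like the red band. I'll confirm in an enlarged crop and enlarge the holder and cradle as well.

```bash
python3 - <<'E'
import cv2,numpy as np
a=cv2.imread("pics/a.png");b=cv2.imread("pics/b.png")
r=lambda i,x,y,w,h:cv2.resize(i[y:y+h,x:x+w],(400,300),interpolation=cv2.INTER_CUBIC)
cv2.imwrite("pics/c.png",np.vstack([np.hstack([r(a,180,100,100,75),r(a,240,245,100,112)]),np.hstack([r(b,180,195,72,54),r(b,304,195,80,60)])]))
E
```

```text
(no output)
```

View pics/c.png

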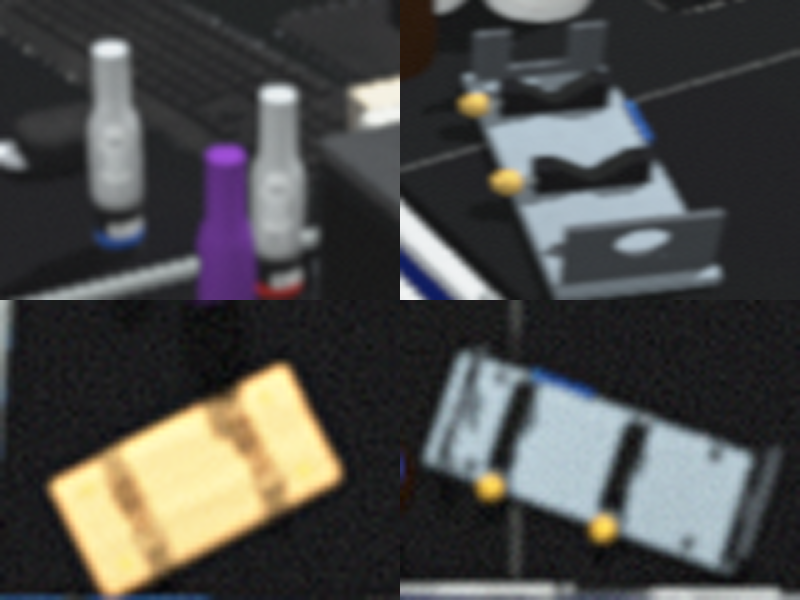

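The crop confirms it. The blue-band lamp is the left one at scene (206,138); (238,168) is the purple look-alike and (248,150) the red-band lamp. The holder's slotted plate is at the left in the top view, its hole plate at the right, and its screws face the robot.

```bash
cat > h.py <<'E'
from workcell import env, grab_frame, camera_model, models
import cv2,numpy as np
from scipy.spatial.transform import Rotation as Ro
def cam(c,st=None):
    m=camera_model(c);K=np.array(m["K"])
    if c!="wrist": return K,np.array(m["R"]),np.array(m["t"])
    M=np.array(m["mount"]);R=Ro.from_euler("xyz",st["ee_rot"],degrees=True).as_matrix()
    Rc=R@M[:3,:3];tc=R@M[:3,3]+st["ee_pos"];return K,Rc.T,-Rc.T@tc
def back(C,uv,z):
    K,R,t=C;o=-R.T@t;out=[]
    for u,v in np.atleast_2d(uv):
        d=R.T@np.linalg.inv(K)@[u,v,1];out.append(o+d*(z-o[2])/d[2])
    return np.array(out)
def proj(C,X):
    K,R,t=C;p=(K@(R@np.atleast_2d(X).T+t[:,None])).T;return p[:,:2]/p[:,2:]
def tgt(st,pos,R):
    "shift in tool frame (then rotvec) from state to target"
    R0=Ro.from_euler("xyz",st["ee_rot"],degrees=True)
    print("shift",np.round(R0.inv().apply(np.array(pos)-st["ee_pos"]),1),"turn",np.round((R0.inv()*R).as_rotvec(degrees=True),1))
def rect(mask):
    n,l,s,c=cv2.connectedComponentsWithStats(mask.astype(np.uint8));i=1+np.argmax(s[1:,4])
    cn=cv2.findContours((l==i).astype(np.uint8),0,2)[0][0];return cv2.boxPoints(cv2.minAreaRect(cn))
E
python3 - <<'E'
from h import *
b=cv2.imread("pics/b.png").astype(int);C=cam("top")
B,G,R=b[...,0],b[...,1],b[...,2]
m=(R-B>50)&(R>120);m[:, :180]=0;m[:,252:]=0;m[:195]=0;m[250:]=0
q=back(C,rect(m),12);print("cradle",q.round().tolist(),q.mean(0).round(1))
m=(G>110)&(B>G)&(abs(B-R)<70);m[:,:304]=0;m[:,384:]=0;m[:200]=0;m[249:]=0
q=back(C,rect(m),5);print("holder",q.round().tolist(),q.mean(0).round(1))
print(camera_model("wrist"))
E
```

```text
cradle [[406.0, 272.0, 12.0], [480.0, 135.0, 12.0], [411.0, 98.0, 12.0], [338.0, 234.0, 12.0]] [408.8 185.   12. ]
holder [[417.0, -112.0, 5.0], [492.0, -138.0, 5.0], [427.0, -328.0, 5.0], [353.0, -300.0, 5.0]] [ 422.3 -219.7    5. ]
{'K': array([[264.6895709 ,   0.        , 259.9447523 ],
       [  0.        , 264.6895709 , 192.41095179],
       [  0.        ,   0.        ,   1.        ]]), 'mount': array([[-6.43435264e-04, -9.60258647e-01, -2.79110939e-01,
         7.87809639e+01],
       [ 9.99999768e-01, -5.55101301e-04, -3.95521186e-04,
         3.08281999e-01],
       [ 2.24867793e-04, -2.79111129e-01,  9.60258781e-01,
        -1.59180283e+02],
       [ 0.00000000e+00,  0.00000000e+00,  0.00000000e+00,
         1.00000000e+00]])}
```

```bash
python3 - <<'E'
from h import *
for z in (0,20,60,120): print(z,back(cam("top"),[(186,150),(179,220)],z).round()[:,:2].tolist(),back(cam("scene"),[(152,186),(200,174),(250,163)],z).round()[:,:2].tolist())
print("furn top",back(cam("top"),[(236,180),(319,181)],198).round().tolist())
st=env.state();R=Ro.from_euler("xyz",st["ee_rot"],degrees=True)
tgt(st,[430,300,225],R)
E
```

```text
0 [[665.0, 292.0], [430.0, 303.0]] [[341.0, 322.0], [482.0, 314.0], [639.0, 297.0]]
20 [[659.0, 289.0], [427.0, 299.0]] [[333.0, 293.0], [470.0, 285.0], [622.0, 269.0]]
60 [[648.0, 283.0], [422.0, 293.0]] [[317.0, 235.0], [446.0, 227.0], [589.0, 212.0]]
120 [[630.0, 274.0], [413.0, 284.0]] [[293.0, 147.0], [410.0, 141.0], [539.0, 127.0]]
furn top [[521.0, 115.0, 198.0], [524.0, -122.0, 198.0]]
shift [-269.9 -125.6   -0. ] turn [0. 0. 0.]
```

```bash
python3 -m crank '-1 0 0 0 0 0 -9.7;-1 0 0 0 0 0 -9.7;-1 0 0 0 0 0 -9.7;-1 0 0 0 0 0 -9.7;-1 0 0 0 0 0 -9.7;-1 0 0 0 0 0 -9.7;-1 0 0 0 0 0 0'
```

```text
time_s: 1.78
ee_pos: [234.9, 524.9, 225.0]
ee_rot: [180.0, 0.0, -146.0]
force: [-0.5, 0.4, -0.6]
gripper_width: 91.2
gripper_force: 0.0
```

```bash
python3 -m crank '-1 -7.4 -50 0 0 0 0;-1 -7.4 -50 0 0 0 0;-1 -7.4 -50 0 0 0 0;-1 -7.4 -50 0 0 0 0;-1 -7.4 -50 0 0 0 0;-1 -7.4 -50 0 0 0 0;-1 0 0 0 0 0 0' && python3 -m crank '-1 0 0 0 0 -10 0;-1 0 0 0 0 -10 0;-1 0 0 0 0 -10 0;-1 0 0 0 0 -10 0;-1 0 0 0 0 -10 0;-1 0 0 0 0 -10 0;-1 0 0 0 0 0 0;-1 0 0 0 0 0 0'; python3 - <<'E'
from h import *
st=env.state();print(st["qpos"].round(1));C=cam("wrist",st)
cv2.imwrite("pics/w1.png",grab_frame("wrist"))
for n in("lamp_blue","lamp_cradle"):
    for d in models.search_frame(n,"wrist"):print(n,d["p"],np.round(d["point"],1),proj(C,d["point"]).round())
E
```

```text
time_s: 2.65
ee_pos: [441.7, 299.1, 225.0]
ee_rot: [-180.0, 0.0, -146.3]
force: [-0.2, 0.1, -0.3]
gripper_width: 91.3
gripper_force: 0.0
time_s: 3.65
ee_pos: [430.1, 322.1, 240.8]
ee_rot: [175.5, 46.7, -147.0]
force: [0.4, 0.2, 0.3]
gripper_width: 91.4
gripper_force: 0.0
[  32.8   -1.9  128.5   34.9    8.1 -124.8]
lamp_blue 0.89 [522.3 185.3 103.8] [[60. 93.]]
lamp_blue 0.73 [521.3 356.1  92.9] [[232. 147.]]
lamp_cradle 0.21 [593.9 242.8  92.8] [[118. 147.]]
```

View pics/w1.png

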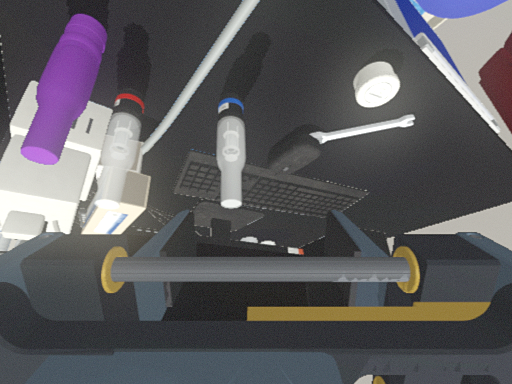

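The wrist view is upside down, with the blue lamp at (231,150), red at (122,150) and purple at (65,90). The wrist is nearly singular here, so I'll come from the left instead (tool azimuth -45°, 33° below horizontal). The cap (376,84) and the mouse (300,150) lie on that side but are low.

```bash
cat >> h.py <<'E'
def tool(az,down):
    "tool pointing at azimuth az, down deg below horizontal, tool x on the underside"
    a,e=np.radians([az,down]);z=np.array([np.cos(e)*np.cos(a),np.cos(e)*np.sin(a),-np.sin(e)])
    r=np.array([np.cos(a),np.sin(a),0]);x=-(np.sin(e)*r+np.cos(e)*np.array([0,0,1]))
    return Ro.from_matrix(np.c_[x,np.cross(z,x),z])
E
python3 - <<'E'
from h import *
st=env.state()
tgt(st,[462,420,250],tool(-45,90))
print((tool(-45,90).inv()*tool(-45,33)).as_rotvec(degrees=True))
E
```

```text
shift [-61.5  60.9  56.7] turn [35.3 36.4 75.1]
[-3.31560047e-15 -5.70000000e+01  9.20263996e-32]
```

```bash
python3 -m crank '-1 0 0 -10 3.5 3.6 7.5;-1 0 0 -10 3.5 3.6 7.5;-1 0 0 0 3.5 3.6 7.5;-1 0 0 0 3.5 3.6 7.5;-1 0 0 0 3.5 3.6 7.5;-1 0 0 0 3.5 3.6 7.5;-1 0 0 0 3.5 3.6 7.5;-1 0 0 0 3.5 3.6 7.5;-1 0 0 0 3.5 3.6 7.5;-1 0 0 0 3.5 3.6 7.5'; python3 - <<'E'
from h import *
st=env.state();print(st["qpos"].round(1))
tgt(st,[462,420,250],tool(-45,90))
E
```

```text
time_s: 5.05
ee_pos: [416.9, 328.5, 242.5]
ee_rot: [174.5, 5.1, 149.6]
force: [-0.4, 1.3, 0.1]
gripper_width: 91.1
gripper_force: 0.0
[ 38.7  10.2  98.6  -3.   64.2 -20. ]
shift [  6.7 102.    1.6] turn [ 6.1  4.3 14.8]
```

```bash
python3 -m crank '-1 3 50 0 3.1 2.1 7.4;-1 3 50 0 3 2.1 7.4;-1 0 0 0 0 -9.5 0;-1 0 0 0 0 -9.5 0;-1 0 0 0 0 -9.5 0;-1 0 0 0 0 -9.5 0;-1 0 0 0 0 -9.5 0;-1 0 0 0 0 -9.5 0;-1 0 0 0 0 0 0;-1 0 0 0 0 0 0'; python3 - <<'E'
from h import *
st=env.state();print(st["qpos"].round(1));C=cam("wrist",st)
tgt(st,[462,420,127],tool(-45,33))
cv2.imwrite("pics/w2.png",grab_frame("wrist"))
for n in("lamp_blue","lamp_cradle"):
    for d in models.search_frame(n,"wrist"):print(n,d["p"],np.round(d["point"],1),proj(C,d["point"]).round())
E
```

```text
time_s: 6.3
ee_pos: [466.8, 415.0, 250.1]
ee_rot: [179.5, 57.1, 134.9]
force: [-0.6, 0.0, 0.6]
gripper_width: 91.3
gripper_force: 0.0
[ 64.8  31.4  86.7 -52.4  89.4  34. ]
shift [107.   -0.4  61.1] turn [ 0.4  0.1 -0.1]
lamp_blue 0.66 [523.5 372.9  88.8] [[268.  98.]]
lamp_blue 0.58 [523.4 198.6  88.9] [[185. 149.]]
lamp_cradle 0.68 [397.  217.4  13.9] [[106.  57.]]
```

```bash
python3 -m crank '-1 36 0 10 0 0 0;-1 36 0 10 0 0 0;-1 35 0 10 0.4 0 0;-1 0 0 0 0 0 0;-1 0 0 0 0 0 0'; python3 - <<'E'
from h import *
st=env.state();C=cam("wrist",st)
f=grab_frame("wrist");cv2.imwrite("pics/w3.png",f)
for n in("lamp_blue",):
    for d in models.search_frame(n,"wrist"):print(n,d["p"],np.round(d["point"],1),proj(C,d["point"]).round())
for xy in((527,355),(523,365)):
    p=proj(C,[[*xy,0],[*xy,67],[*xy,164]]);print(p.round(1).tolist())
    for u,v in p.astype(int): cv2.circle(f,(int(u),int(v)),2,(0,255,0) if xy[0]==527 else (0,0,255),-1)
cv2.imwrite("pics/w3a.png",cv2.resize(f,(768,576)))
E
```

```text
time_s: 7.08
ee_pos: [444.0, 438.1, 145.3]
ee_rot: [179.8, 57.2, 134.8]
force: [0.1, 0.6, -0.2]
gripper_width: 91.0
gripper_force: 0.0
lamp_blue 0.89 [520.1 377.2  76.9] [[270. 187.]]
lamp_blue 0.72 [526.1 198.1  44.9] [[190. 193.]]
[[259.6, 133.2], [259.7, 184.3], [259.8, 270.6]]
[[263.1, 129.1], [263.4, 181.5], [263.9, 270.6]]
```

View pics/w3a.png

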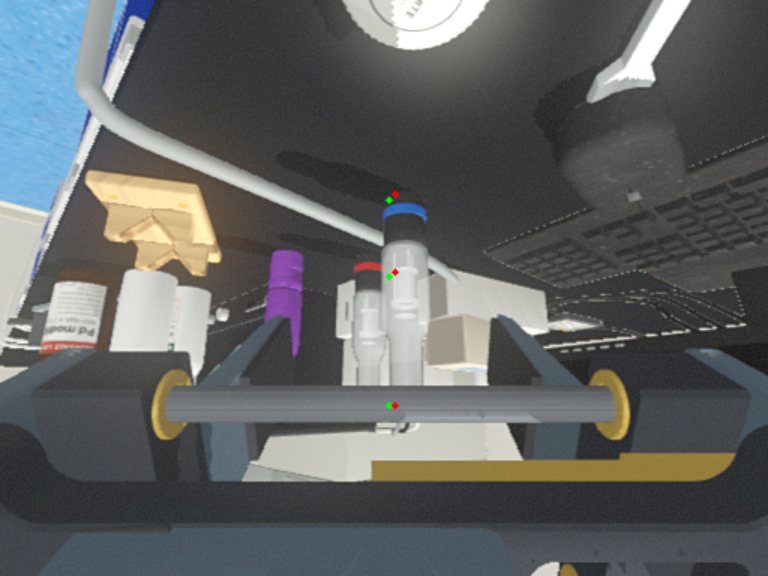

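The blue lamp stands at enlarged (406,300), ahead between the fingers, with the tool pointing slightly left of it. I'll locate its base by back-projection.

```bash
python3 - <<'E'
from h import *
st=env.state();C=cam("wrist",st);f=cv2.imread("pics/w3.png").astype(int)
m=(f[...,0]-f[...,2]>60)&(f[...,0]-f[...,1]>30);m[:, :245]=0;m[:,295:]=0;m[:125]=0;m[160:]=0
v,u=np.nonzero(m);print("band",u.min(),u.max(),v.min(),v.max(),len(u))
uc=(u.min()+u.max())/2
p=back(C,[(uc,v.min())],0)[0];o=-C[1].T@C[2];d=(p-o)[:2];d/=np.linalg.norm(d)
print("base front",p.round(1),"axis",(p[:2]+17.5*d).round(1), "width check", 34*C[0][0,0]/np.linalg.norm(p-o)/1)
# wrist w.r.t. top/scene : lines of sight through lamp
for c,im in(("top","b"),("scene","a")):
    g=cv2.imread(f"pics/{im}.png").astype(int);D=cam(c)
    m=(g.min(2)>95);w=np.zeros_like(m)
    x,y=(158,182) if c=="top" else (206,138)
    w[y-22:y+26,x-12:x+13]=1;m&=w
    vv,uu=np.nonzero(m);print(c,uu.min(),uu.max(),vv.min(),vv.max(),"median",np.median(uu),np.median(vv))
    for xy in(p[:2]+17.5*d,): print(proj(D,[[*xy,0],[*xy,55],[*xy,110],[*xy,164]]).round(1).tolist())
L=np.r_[p[:2]+17.5*d,67];R=tool(-45,33)
z=R.apply([0,0,1]);tgt(st,L+8*z,R);tgt(st,L-60*z,R)
E
```

```text
band 255 283 135 146 190
base front [538.6 360.2   0. ] axis [551.5 348.3] width check 26.31886864973829
top 149 163 172 189 median 156.0 180.0
[[167.0, 183.0], [164.1, 179.2], [160.9, 175.1], [157.6, 170.8]]
scene 202 215 116 159 median 208.0 135.0
[[216.3, 162.6], [215.6, 146.5], [215.0, 129.6], [214.3, 112.2]]
shift [-10.   12.4 167.9] turn [ 0.   0.1 -0.2]
shift [-10.1  12.5  99.9] turn [ 0.   0.1 -0.2]
```

```bash
python3 - <<'E'
from h import *
from scipy.optimize import least_squares
st=env.state();C=cam("wrist",st);T=cam("top");S=cam("scene")
def r(p):
    X=lambda z:[*p,z]
    return np.r_[(proj(C,X(20))[0,0]-269)*1,(proj(S,X(90))[0,0]-208.5)*1.,proj(S,X(163))[0,1]-117.5,proj(T,X(163))[0]-[152.5,175.5]]
s=least_squares(r,[527,358]);print(s.x.round(1),s.fun.round(1))
p=proj(C,[[*s.x,z] for z in(0,42,100)]);print(p.round(1).tolist())
L=np.r_[s.x,67];R=tool(-45,33);z=R.apply([0,0,1]);tgt(st,L+8*z,R)
g=lambda i,x,y,w,h:cv2.resize(cv2.imread(f"pics/{i}.png")[y:y+h,x:x+w],(390,560),interpolation=0)
cv2.imwrite("pics/d.png",np.hstack([g("a",190,105,39,56),g("b",138,157,39,56)]))
E
```

```text
[536.6 360.4] [-0.8  0.2 -5.6  0.7  0.2]
[[268.0, 134.4], [268.4, 165.4], [269.0, 212.4]]
shift [  0.4  10.5 151.9] turn [ 0.   0.1 -0.2]
```

View pics/d.png

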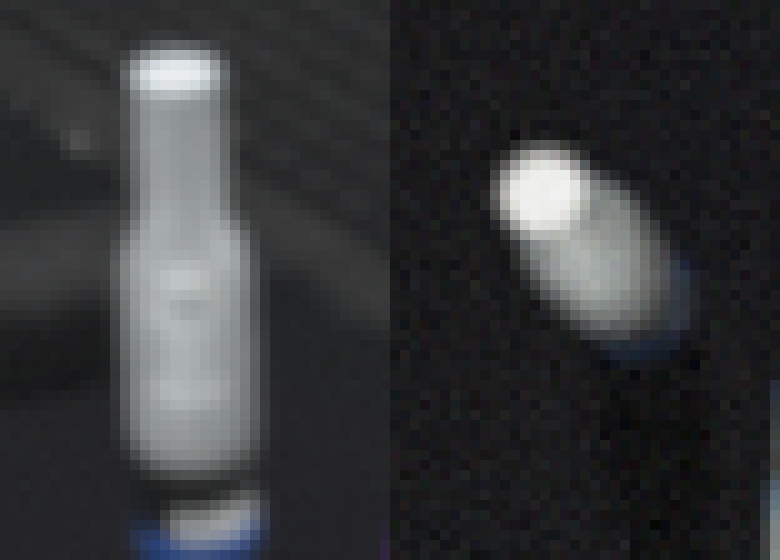

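The scene and top crops show the window at scene (207.5,112) and top (153.5,176). Refitting with these.

```bash
python3 - <<'E'
from h import *
from scipy.optimize import least_squares
st=env.state();C=cam("wrist",st);T=cam("top");S=cam("scene")
def r(p):
    X=lambda z:[*p,z]
    return np.r_[(proj(C,X(20))[0,0]-269)*1,(proj(S,X(80))[0,0]-208.8),proj(S,X(163))[0]-[207.4,112.2],proj(T,X(163))[0]-[153.5,176]]
s=least_squares(r,[527,358]);print(s.x.round(1),s.fun.round(1))
L=np.r_[s.x,67];R=tool(-45,33);z=R.apply([0,0,1]);tgt(st,L+8*z,R)
E
```

```text
[536.7 361. ] [-0.3  0.   0.1 -0.4 -0.5 -0.4]
shift [  0.6  11.  151.6] turn [ 0.   0.1 -0.2]
```

```bash
python3 -m crank '-1 0 11 0 0 0 0;-1 0.6 0 30 0 0 0;-1 0 0 30 0 0 0;-1 0 0 30 0 0 0;-1 0 0 30 0 0 0;-1 0 0 20 0 0 0;-1 0 0 11.5 0 0 0;-1 0 0 0 0 0 0;-1 0 0 0 0 0 0' 12; python3 - <<'E'
from h import *
st=env.state();C=cam("wrist",st);R=tool(-45,33);z=R.apply([0,0,1]);tgt(st,np.r_[536.7,361,67]+8*z,R)
f=grab_frame("wrist").astype(int);cv2.imwrite("pics/w4.png",f)
m=(f[...,0]-f[...,2]>60)&(f[...,0]-f[...,1]>30);m[:,:200]=0;m[:,330:]=0;m[:90]=0;m[230:]=0
v,u=np.nonzero(m);print(u.min(),u.max(),v.min(),v.max(),proj(C,[[536.7,361,20],[536.7,361,0]]))
E
```

```text
time_s: 8.3
ee_pos: [540.5, 356.9, 61.2]
ee_rot: [180.0, 57.2, 135.0]
force: [0.3, -0.2, 0.3]
gripper_width: 91.1
gripper_force: 0.0
shift [-1.9  0.2  0.2] turn [ 0.   0.2 -0. ]
235 287 156 177 [[259.86218944 179.0051951 ]
 [259.85850501 152.34287943]][ WARN:0@0.935] global loadsave.cpp:1063 imwrite_ Unsupported depth image for selected encoder is fallbacked to CV_8U.
```

```bash
python3 -m crank '0 -1.5 0 0 0 0 0;0.2 0 0 0 0 0 0;1 0 0 0 0 0 0;1 0 0 0 0 0 0;1 0 0 0 0 0 0;1 0 0 0 0 0 0;1 0 0 0 0 0 0;1 0 0 0 0 0 0' 15
```

```text
time_s: 9.35
ee_pos: [541.1, 355.5, 61.8]
ee_rot: [-179.9, 57.2, 135.1]
force: [0.2, -0.9, 0.4]
gripper_width: 36.9
gripper_force: 15.0
```

```bash
python3 -m crank '1 -10 0 -6.5 0 0 0;1 -40 0 -26 0 0 0;1 -40 0 -26 0 0 0;1 -40 0 -26 0 0 0;1 -40 0 -26 0 0 0;1 0 0 0 0 0 0'; python3 - <<'E'
from h import *
st=env.state();print(st["qpos"].round(1));tgt(st,st["ee_pos"],tool(-61.8,123))
R=tool(-61.8,123);z=R.apply([0,0,1]);d=R.apply([1,0,0]);print(z)
E
```

```text
time_s: 10.1
ee_pos: [541.3, 356.7, 270.0]
ee_rot: [179.1, 57.1, 134.2]
force: [-0.1, 0.3, -2.5]
gripper_width: 36.4
gripper_force: 15.0
[ 56.6  29.2  87.7 -55.8  84.4  29. ]
shift [0. 0. 0.] turn [ 4.4 89.3 18.1]
[-0.25736959  0.47999226 -0.83867057]
```

```bash
python3 -m crank '1 0 0 0 0.2 4.5 0.9;1 0 0 0 0.4 9 1.8;1 0 0 0 0.4 9 1.8;1 0 0 0 0.4 9 1.8;1 0 0 0 0.4 9 1.8;1 0 0 0 0.4 9 1.8;1 0 0 0 0.4 9 1.8;1 0 0 0 0.4 9 1.8;1 0 0 0 0.4 9 1.8;1 0 0 0 0.4 9 1.8' 25; python3 -m crank '1 0 0 0 0.2 4 0.9;1 0 0 0 0 0 0;1 0 0 0 0 0 0';  python3 - <<'E'
from h import *
st=env.state();print(st["qpos"].round(1));R=tool(-61.8,123);z=R.apply([0,0,1])
g=np.array([408.8,185,190])  # grasp point above cradle
tgt(st,g+8*z,R)
cv2.imwrite("pics/s5.png",grab_frame("scene"));cv2.imwrite("pics/w5.png",grab_frame("wrist"))
E
```

```text
time_s: 11.35
ee_pos: [540.4, 355.5, 264.4]
ee_rot: [179.7, -29.3, 119.2]
force: [0.1, 0.3, -2.7]
gripper_width: 36.6
gripper_force: 25.0
time_s: 11.72
ee_pos: [540.3, 356.3, 264.5]
ee_rot: [-179.7, -32.9, 118.3]
force: [-0.5, 0.1, -1.1]
gripper_width: 36.5
gripper_force: 25.0
[ 16.9  26.2  79.   32.4  83.6 -17.8]
shift [-114.8 -196.9   23.5] turn [-0.4  0.1  0.1]
```

```bash
python3 -m crank '1 -17.5 -39.4 -3.7 0 0 0;1 -17.5 -39.4 -3.7 0 0 0;1 -17.5 -39.4 -3.7 0 0 0;1 -17.5 -39.4 -3.7 0 0 0;1 -17.5 -39.4 -3.7 -0.4 0 0;1 0 0 0 0 0 0;1 0 0 0 0 0 0';  python3 - <<'E'
from h import *
st=env.state();C=cam("wrist",st);R=tool(-61.8,123);z=R.apply([0,0,1])
tgt(st,np.array([408.8,185,190])+8*z,R);np.save("st6.npy",np.r_[st["ee_pos"],st["ee_rot"]])
f=grab_frame("wrist");cv2.imwrite("pics/w6.png",f);g=grab_frame("scene");cv2.imwrite("pics/s6.png",g)
gp=st["ee_pos"]-8*z;d=np.array([np.cos(np.radians(-61.8)),np.sin(np.radians(-61.8)),0])
a=np.radians(-61.8);Rz=np.array([[np.cos(a),-np.sin(a)],[np.sin(a),np.cos(a)]])
F=lambda s:[[*(Rz@[x,y]+[408.8,185]),zz] for x,y,zz in s]
cr=F([(75,37,12),(75,-37,12),(-75,-37,12),(-75,37,12)])+F([(s*37.5+t,y,38) for s in(1,-1) for t in(7,-7) for y in(30,22,-22,-30)])
lamp=[gp+d*(k-67) for k in(0,42,55,100,164)]
for im,D in((f,C),(g,cam("scene"))):
    for p in proj(D,cr): cv2.circle(im,tuple(int(i) for i in p.round()),1,(0,255,0),-1)
    for p in proj(D,lamp): cv2.circle(im,tuple(int(i) for i in p.round()),1,(0,0,255),-1)
cv2.imwrite("pics/m6.png",np.hstack([cv2.resize(f,(480,560)) , cv2.resize(g[90:250,150:242],(320,560))]))
E
```

```text
time_s: 12.7
ee_pos: [407.7, 189.5, 234.2]
ee_rot: [179.7, -32.9, 118.4]
force: [-0.2, 0.3, -0.6]
gripper_width: 36.2
gripper_force: 25.0
shift [-27.8  -1.4  42.6] turn [0.2 0.1 0.1]
```

View pics/m6.png

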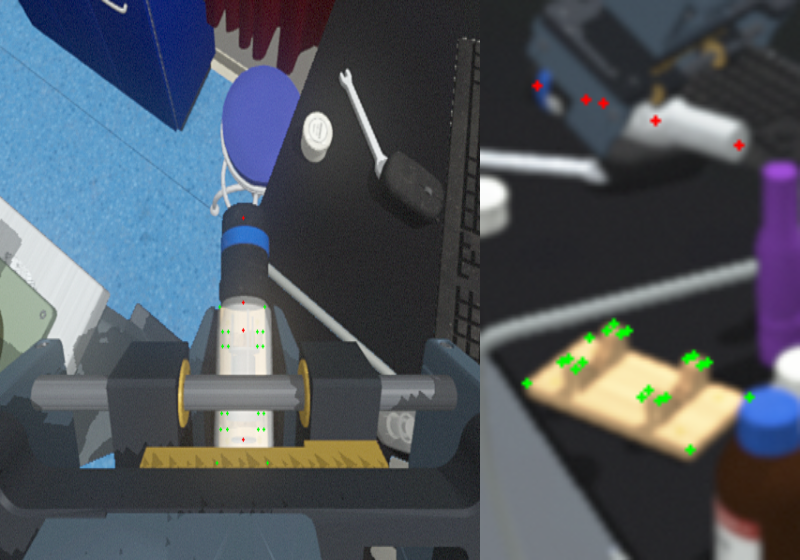

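```bash
python3 - <<'E'
from h import *
a=np.load("st6.npy");st=dict(ee_pos=a[:3],ee_rot=a[3:]);C=cam("wrist",st)
z=Ro.from_euler("xyz",a[3:],degrees=True).apply([0,0,1]);gp=a[:3]-8*z;an=np.radians(-61.8);d=np.array([np.cos(an),np.sin(an),0])
for up in(14,17.5,21): print(up,[(k,proj(C,gp+d*(k-67)+[0,0,up]).round(1).tolist()[0]) for k in(-8,-4,0,4)])
f=cv2.imread("pics/w6.png");print(f[130:175,258].tolist())
b=cv2.imread("pics/s6.png")
print("camera fwd of grasp",d@(-C[1].T@C[2]-gp))
E
```

```text
14 [(-8, [259.4, 128.3]), (-4, [259.4, 133.6]), (0, [259.4, 139.1]), (4, [259.4, 144.7])]
17.5 [(-8, [259.4, 125.5]), (-4, [259.4, 130.9]), (0, [259.4, 136.5]), (4, [259.4, 142.1])]
21 [(-8, [259.4, 122.5]), (-4, [259.4, 128.1]), (0, [259.4, 133.8]), (4, [259.4, 139.5])]
[[160, 142, 128], [186, 144, 91], [189, 146, 94], [196, 151, 95], [202, 159, 105], [199, 159, 108], [197, 154, 104], [197, 153, 104], [200, 154, 97], [94, 70, 57], [76, 65, 61], [85, 72, 67], [78, 69, 63], [71, 61, 57], [77, 67, 56], [83, 73, 64], [83, 69, 65], [73, 63, 55], [83, 70, 64], [86, 73, 64], [79, 65, 61], [82, 71, 63], [78, 68, 63], [72, 63, 62], [115, 77, 61], [200, 111, 46], [208, 121, 49], [206, 120, 53], [201, 115, 48], [204, 120, 52], [204, 117, 54], [202, 117, 41], [208, 121, 52], [205, 117, 51], [204, 115, 42], [203, 117, 59], [173, 99, 54], [87, 69, 68], [69, 65, 56], [73, 67, 63], [75, 67, 61], [74, 69, 62], [75, 64, 64], [78, 70, 71], [71, 66, 62]]
camera fwd of grasp 16.184319848696035
```

```bash
python3 - <<'E'
from h import *
st=env.state();R=tool(-61.8,123);z=R.apply([0,0,1])
for h in(75,45): tgt(st,np.array([411.2,180.6,h])+8*z,R)
print(st["force"])
E
```

```text
shift [-94.4  -1.9 136.1] turn [0.1 0.1 0.2]
shift [-110.7   -2.   161.2] turn [0.1 0.1 0.2]
[-0.43889549 -0.08923847 -1.10659552]
```

```bash
python3 -m crank '1 -23.6 -0.5 34 0.1 0.1 0.2;1 -23.6 -0.5 34 0 0 0;1 -23.6 -0.5 34 0 0 0;1 -23.6 -0.5 34 0 0 0;1 0 0 0 0 0 0;1 0 0 0 0 0 0';  python3 - <<'E'
from h import *
st=env.state();C=cam("wrist",st);R=tool(-61.8,123);z=R.apply([0,0,1])
tgt(st,np.array([411.2,180.6,45])+8*z,R);print(st["force"].round(1))
g=grab_frame("scene")
cv2.imwrite("pics/m7.png",cv2.resize(g[140:230,150:240],(600,600),interpolation=cv2.INTER_CUBIC))
E
```

```text
time_s: 13.55
ee_pos: [408.6, 184.1, 68.9]
ee_rot: [-180.0, -33.1, 118.1]
force: [-0.1, -0.1, -0.5]
gripper_width: 36.6
gripper_force: 25.0
shift [-16.7   0.6  25.7] turn [ 0.  -0.1 -0.1]
[-0.1 -0.1 -0.5]
```

View pics/m7.png

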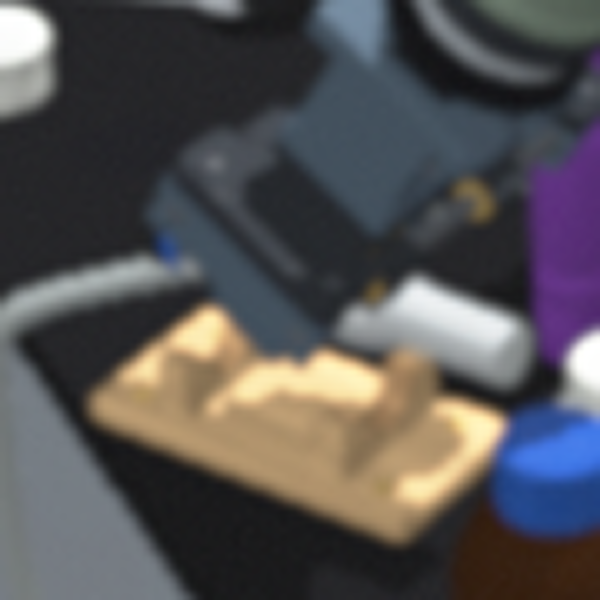

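The lamp hovers over the cradle notches, level. The purple look-alike (scene about (240,170)) seems close to the hand, so I'll check clearance before lowering.

```bash
python3 - <<'E'
from h import *
from scipy.optimize import least_squares
st=env.state();T=cam("top");S=cam("scene")
A=cv2.imread("pics/a.png").astype(int);B=cv2.imread("pics/b.png").astype(int)
pm=lambda f:(f[...,0]-f[...,1]>40)&(f[...,2]-f[...,1]>20)
def blob(f,x,y,w):
    m=pm(f);k=np.zeros_like(m);k[y-w:y+w,x-w:x+w]=1;return np.nonzero(m&k)
v,u=blob(A,238,168,35);tip=[u[v<v.min()+4].mean(),v.min()+2.2];print("scene",u.min(),u.max(),v.min(),v.max(),tip)
v2,u2=blob(B,216,185,18);print("top",u2.min(),u2.max(),v2.min(),v2.max())
r=lambda p:np.r_[proj(S,[*p,163])[0]-tip,proj(T,[*p,0])[0,0]-(u2.max()-5),proj(T,[*p,80])[0]-[np.mean(u2),np.mean(v2)]]
s=least_squares(r,[527,178]);print(s.x.round(1),s.fun.round(1))
R=Ro.from_euler("xyz",st["ee_rot"],degrees=True);gp=st["ee_pos"]-8*R.apply([0,0,1])
for dz in (0,-30):
  for h,rad in((45,18),(100,18.5),(130,15),(164,12)):
    q=R.inv().apply(np.array([*s.x,h])-(gp+[0,0,dz]));print(dz,h,"tool coords rel grasp (body |x|<38,|y|<89,z<-60):",q.round(0),"r",rad)
g=grab_frame("scene").astype(int);v,u=blob(g,238,168,35);print("now",u.min(),u.max(),v.min(),v.max())
E
```

```text
scene 229 243 136 193 [np.float64(236.09756097560975), np.float64(138.2)]
top 208 221 174 194
[533.6 186.8] [ 0.2 -0.2  0.1 -0.1  0.3]
0 45 tool coords rel grasp (body |x|<38,|y|<89,z<-60): [-61. 111.  -2.] r 18
0 100 tool coords rel grasp (body |x|<38,|y|<89,z<-60): [-31. 111. -48.] r 18.5
0 130 tool coords rel grasp (body |x|<38,|y|<89,z<-60): [-14. 111. -73.] r 15
0 164 tool coords rel grasp (body |x|<38,|y|<89,z<-60): [   4.  111. -102.] r 12
-30 45 tool coords rel grasp (body |x|<38,|y|<89,z<-60): [-44. 111. -27.] r 18
-30 100 tool coords rel grasp (body |x|<38,|y|<89,z<-60): [-14. 111. -73.] r 18.5
-30 130 tool coords rel grasp (body |x|<38,|y|<89,z<-60): [  2. 111. -99.] r 15
-30 164 tool coords rel grasp (body |x|<38,|y|<89,z<-60): [  21.  112. -127.] r 12
now 229 243 147 194
```

Straight down, the hand would pass the purple lamp with only about 3 mm to spare. I'll roll the hand 18° about the lamp's axis, toward the robot, which gives more than 20 mm.

```bash
cat >> h.py <<'E'
AZ=-61.8
def roll(R,psi,az=AZ):
    d=np.array([np.cos(np.radians(az)),np.sin(np.radians(az)),0]);return Ro.from_rotvec(np.radians(psi)*d)*R
E
python3 - <<'E'
from h import *
st=env.state();R=roll(tool(AZ,123),18);z=R.apply([0,0,1])
for h in(78,60,45):
    g=np.array([411.2,180.6,h]);tgt(st,g+8*z,R)
    for H in(100,130,164): print(R.inv().apply([533.6-g[0],186.8-g[1],H-g[2]]).round())
print("up,d in tool",R.inv().apply([[0,0,1],[.4726,-.8813,0]]).round(3))
E
```

```text
shift [ 1.5  2.7 -1.7] turn [-15.   -0.   -9.8]
[-51. 112. -17.]
[-36. 121. -41.]
[-18. 132. -68.]
shift [-8.3  2.6 13.4] turn [-15.   -0.   -9.8]
[-42. 118. -32.]
[-26. 127. -56.]
[ -9. 138. -83.]
shift [-16.5   2.6  25.9] turn [-15.   -0.   -9.8]
[-34. 122. -44.]
[-19. 132. -68.]
[ -1. 142. -95.]
up,d in tool [[ 0.518  0.309 -0.798]
 [-0.839  0.    -0.545]]
```

```bash
python3 -m crank '1 0.5 0.9 -0.6 -5 0 -3.2;1 0.5 0.9 -0.6 -5 0 -3.3;1 0.5 0.9 -0.6 -5 0 -3.3;1 0 0 0 0 0 0;1 -5.2 -3.1 8 0 0 0;1 -5.2 -3.1 8 0 0 0;1 -2.6 -1.5 4 0 0 0;1 0 0 0 0 0 0;1 0 0 0 0 0 0'; python3 - <<'E'
from h import *
st=env.state();R=roll(tool(AZ,123),18);z=R.apply([0,0,1]);tgt(st,np.array([411.2,180.6,45])+8*z,R);print((st["ee_pos"]-8*z).round(1),st["qpos"].round(1))
E
```

```text
time_s: 14.78
ee_pos: [409.6, 185.0, 45.4]
ee_rot: [159.0, -31.3, 129.4]
force: [1.2, -0.1, -0.2]
gripper_width: 36.4
gripper_force: 25.0
shift [-4.  -0.7  5.6] turn [-0.1 -0.1 -0.2]
[409.8 180.2  51.8] [ -3.   23.9 127.1  53.7  48.1 -80.2]
```

```bash
for i in 1; do python3 -m crank '1 -1 -0.6 1.6 0 0 0;1 -0 -0 0 0 0 0' | grep -E 'pos|force'; python3 -m crank '1 -1 -0.6 1.6 0 0 0;1 -0 -0 0 0 0 0'| grep -E 'pos|force';  python3 -m crank '1 -0.5 -0.3 0.8 0 0 0;1 -0 -0 0 0 0 0'| grep -E 'pos|force'; done
```

```text
ee_pos: [409.4, 184.9, 43.5]
force: [0.2, 1.0, -0.1]
gripper_force: 25.0
ee_pos: [409.4, 185.0, 41.4]
force: [-0.6, 0.0, -1.6]
gripper_force: 25.0
ee_pos: [409.4, 185.0, 40.4]
force: [-0.7, 0.2, -0.4]
gripper_force: 25.0
```

Grasp point is now at about 46.8 mm and still free; I'll go on in 1 mm steps.

```bash
python3 -m crank '1 -0.5 -0.3 0.8 0 0 0;1 -0 -0 0 0 0 0' | grep -E 'pos|force'; python3 -m crank '1 -0.5 -0.3 0.8 0 0 0;1 -0 -0 0 0 0 0'| grep -E 'pos|force';  python3 -m crank '1 -0.5 -0.3 0.8 0 0 0;1 -0 -0 0 0 0 0'| grep -E 'pos|force'
```

```text
ee_pos: [409.6, 185.1, 39.6]
force: [0.7, -0.3, -0.6]
gripper_force: 25.0
ee_pos: [410.0, 185.3, 39.0]
force: [1.8, 1.3, 3.4]
gripper_force: 25.0
ee_pos: [410.4, 185.5, 38.4]
force: [2.2, 1.2, 6.8]
gripper_force: 25.0
```

```bash
python3 -m crank '0.15 0 0 0 0 0 0;0.1 0 0 0 0 0 0;0 0 0 0 0 0 0;-0.27 0 0 0 0 0 0;-0.27 0 0 0 0 0 0;-0.27 0 0 0 0 0 0'; python3 - <<'E'
from h import *
g=grab_frame("scene")
cv2.imwrite("pics/m8.png",cv2.resize(g[140:230,150:240],(600,600),interpolation=cv2.INTER_CUBIC))
E
```

```text
time_s: 17.02
ee_pos: [412.0, 186.0, 39.2]
ee_rot: [158.7, -31.3, 129.4]
force: [4.4, 4.2, 9.4]
gripper_width: 57.6
gripper_force: 4.2
```

View pics/m8.png

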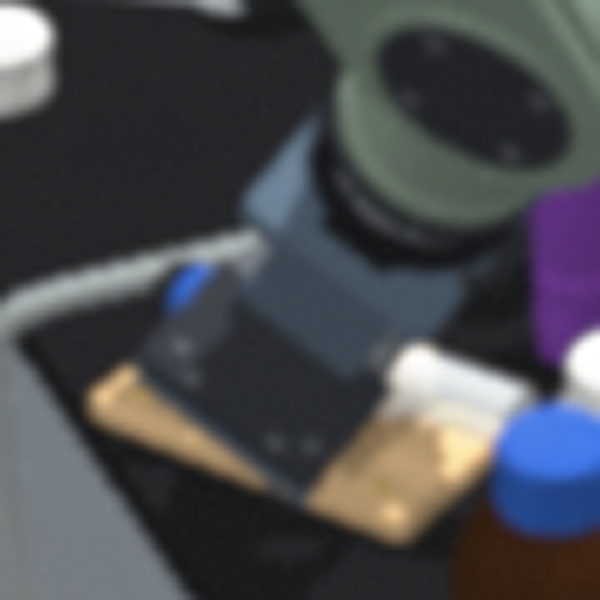

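The lamp lies in the notches, with the blue band at the left and the window at the right. The low finger leans on the foot board (9 N), so I'll back out along the tool.

```bash
python3 -m crank '-0.27 0 0 -6 0 0 0;-0.27 0 0 -6 0 0 0;-0.27 0 0 0 0 0 0'; python3 -m crank '-0.4 0 0 -12 0 0 0;-0.4 0 0 -15 0 0 0;-0.4 0 0 -15 0 0 0;-0.4 10 6 -25 0 0 0;-0.4 20 12 -32 0 0 0;-0.4 20 12 -32 0 0 0;-0.4 0 0 0 0 0 0'; python3 - <<'E'
from h import *
st=env.state();print(st["qpos"].round(1))
# vertical-ish regrasp: roll 18 about lamp axis
R=roll(tool(AZ,90),18);z=R.apply([0,0,1]);tgt(st,np.array([414,176,150])+8*z,R)
E
```

```text
time_s: 17.45
ee_pos: [409.4, 177.4, 47.1]
ee_rot: [159.1, -31.3, 129.4]
force: [1.4, -1.6, 0.2]
gripper_width: 58.0
gripper_force: 0.0
time_s: 18.32
ee_pos: [413.5, 144.6, 189.8]
ee_rot: [158.7, -31.0, 129.5]
force: [-0.0, 0.3, -1.0]
gripper_width: 63.9
gripper_force: 0.0
[ -8.4  10.5 116.8  40.1  66.7 -62.9]
shift [-4.3  2.  57.4] turn [  0.2 -32.8   0. ]
```

```bash
python3 -m crank '-0.4 0 0 0 0 -8.2 0;-0.4 0 0 0 0 -8.2 0;-0.4 0 0 0 0 -8.2 0;-0.4 0 0 0 0 -8.2 0;-0.4 0 0 0 0 0 0;-0.4 0 0 0 0 0 0'; python3 - <<'E'
from h import *
st=env.state();print(st["qpos"].round(1),st["ee_pos"]);C=cam("wrist",st)
R=roll(tool(AZ,90),18);z=R.apply([0,0,1]);tgt(st,np.array([414,176,46])+8*z,R)
f=grab_frame("wrist");g=grab_frame("scene");cv2.imwrite("pics/w9.png",f);cv2.imwrite("pics/s9.png",g)
np.save("st9.npy",np.r_[st["ee_pos"],st["ee_rot"]])
d=np.array([.4726,-.8813,0]);c=np.array([408.8,185,45]);n=np.array([.8813,.4726,0])
lamp=[c+d*(k-60)+n*s*r for k,r in((0,17),(42,18),(55,18.5),(100,18.5),(164,12)) for s in(-1,1)]
for im,D in((f,C),(g,cam("scene"))):
    for p in proj(D,lamp): cv2.circle(im,tuple(int(i) for i in p.round()),1,(0,0,255),-1)
cv2.imwrite("pics/m9.png",np.hstack([cv2.resize(f,(480,560)) , cv2.resize(g[150:215,175:212],(320,560))]))
E
```

```text
time_s: 19.08
ee_pos: [411.4, 144.9, 186.0]
ee_rot: [162.4, -0.7, 118.3]
force: [-0.3, -0.3, -0.0]
gripper_width: 64.1
gripper_force: 0.0
[ 14.3  -0.4 121.5   7.3  42.2 -18.7] [411.40966053 144.9260007  186.02576601]
shift [ 24.3 -26.3 146.9] turn [-0.4 -0.7 -0.1]
```

View pics/m9.png

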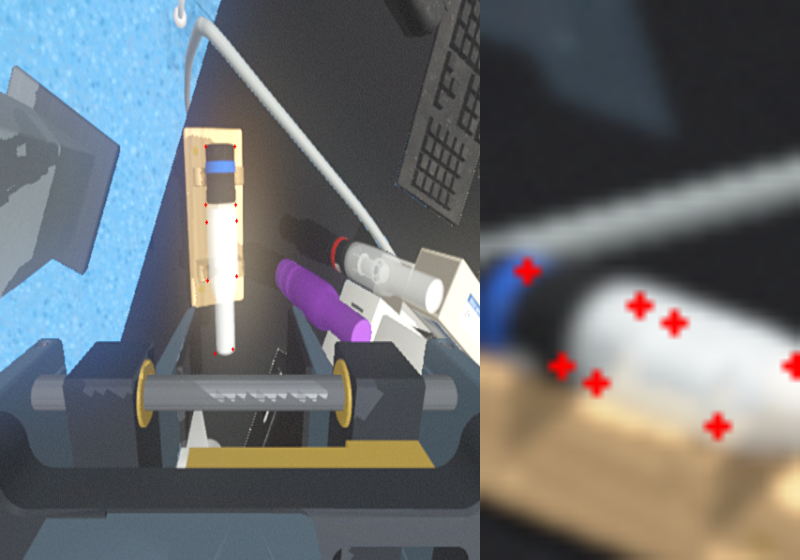

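Scene and wrist views show the lamp seated in both notches and matching the projected model within 1–2 mm. Now I'll regrasp from above, round the thick glass at z≈69.

```bash
python3 - <<'E'
from h import *
st=env.state();R=roll(tool(AZ,90),18);z=R.apply([0,0,1]);tgt(st,np.array([413.05,177.1,45])+5*z,R)
E
python3 -m crank '-0.1 12 -13 0 -0.2 -0.4 0;-0.1 11.5 -13 0 -0.2 -0.3 0;-0.1 0 0 40 0 0 0;-0.1 0 0 30 0 0 0;-0.1 0 0 0 0 0 0'; python3 - <<'E'
from h import *
st=env.state();R=roll(tool(AZ,90),18);z=R.apply([0,0,1]);tgt(st,np.array([413.05,177.1,45])+5*z,R);print(st["qpos"].round(1))
E
```

```text
shift [ 26.6 -27.1 144.6] turn [-0.4 -0.7 -0.2]
time_s: 19.8
ee_pos: [397.2, 163.2, 110.1]
ee_rot: [162.2, -0.0, 118.0]
force: [-1.0, 0.5, 0.3]
gripper_width: 50.4
gripper_force: 0.0
shift [ 4.9 -0.3 73.2] turn [-0.2  0.  -0.2]
[ 18.6   5.  129.6   6.1  28.  -14.3]
```

```bash
python3 -m crank '-0.1 4.9 -0.3 0 0 0 0;-0.1 0 0 25 0 0 0;-0.1 0 0 25 0 0 0;-0.1 0 0 15 0 0 0;-0.1 0 0 8 0 0 0;-0.1 0 0 0 0 0 0'; python3 - <<'E'
from h import *
st=env.state();R=roll(tool(AZ,90),18);z=R.apply([0,0,1]);tgt(st,np.array([413.05,177.1,45])+5*z,R);print(st["qpos"].round(1))
E
```

```text
time_s: 20.55
ee_pos: [415.8, 179.4, 43.1]
ee_rot: [161.8, 0.0, 118.1]
force: [-0.8, -0.5, 0.2]
gripper_width: 50.3
gripper_force: 0.0
shift [-0.7 -2.7  2.2] turn [ 0.2  0.1 -0.1]
[ 20.1  14.1 132.6   9.2  15.4 -16.4]
```

```bash
python3 -m crank '-0.1 -0.5 -2.5 1 0 0 0;0.1 0 0 0 0 0 0;0.15 0 0 0 0 0 0;1 0 0 0 0 0 0;1 0 0 0 0 0 0;1 0 0 0 0 0 0' 10; python3 -m crank '1 0 0 0 0 0 0;1 0 0 0 0 0 0' 20
```

```text
time_s: 21.3
ee_pos: [414.5, 178.0, 41.4]
ee_rot: [161.8, 0.1, 118.1]
force: [1.2, -0.1, 3.5]
gripper_width: 37.0
gripper_force: 10.0
time_s: 21.55
ee_pos: [414.5, 178.0, 41.4]
ee_rot: [161.8, 0.1, 118.1]
force: [0.6, -0.6, 5.5]
gripper_width: 36.7
gripper_force: 19.9
```

```bash
python3 -m crank '1 0 3 -9.5 0 0 0;1 0 9 -28.5 0 0 0;1 0 12 -38 0 0 0;1 0 15 -47.5 0 0 0;1 0 15 -47.5 0 0 0;1 0 12 -38 0 0 0;1 0 5 -16 0 0 0;1 0 0 0 0 0 0' 25; python3 - <<'E'
from h import *
st=env.state();print(st["qpos"].round(1));R=tool(AZ,90);tgt(st,[*st["ee_pos"][:2],265],R)
C=cam("wrist",st);print("gp",st["ee_pos"]-8*Ro.from_euler("xyz",st["ee_rot"],degrees=True).apply([0,0,1]))
f=grab_frame("wrist");cv2.imwrite("pics/w10.png",f)
# base end: dark edge rows/cols along lamp axis in wrist image
for k in(-6,-3,0,3,6):
    Rt=Ro.from_euler("xyz",st["ee_rot"],degrees=True);ax=Rt.apply([-1,0,0])
    gp=st["ee_pos"]-5*Rt.apply([0,0,1]);print(k,proj(C,gp+ax*(k-69)+[0,0,17.5]).round(1), proj(C,gp+ax*(164+k-69)+[0,0,12]).round(1))
print(f[60:130,258].tolist())
E
```

```text
time_s: 22.55
ee_pos: [411.3, 176.7, 277.9]
ee_rot: [161.8, 0.1, 118.1]
force: [-1.0, -0.1, -1.5]
gripper_width: 36.3
gripper_force: 24.9
[ 20.   -4.4 111.1   3.   55.3  -9.4]
shift [ 0.  -4.  12.2] turn [18.2  0.1 -0.1]
gp [409.12155827 175.48568787 285.45265503]
-6 [[270.4 123.8]] [[265.2 367.2]]
-3 [[270.4 129.9]] [[265.2 370.5]]
0 [[270.3 135.9]] [[265.2 373.8]]
3 [[270.3 141.9]] [[265.1 377.1]]
6 [[270.2 147.8]] [[265.1 380.4]]
[[56, 48, 51], [49, 46, 47], [52, 48, 48], [50, 48, 51], [55, 49, 53], [42, 42, 46], [46, 44, 44], [48, 49, 50], [56, 51, 53], [50, 50, 50], [47, 44, 41], [52, 47, 50], [49, 50, 54], [45, 44, 48], [44, 43, 44], [54, 51, 53], [54, 57, 58], [46, 48, 47], [52, 48, 53], [48, 45, 48], [48, 50, 48], [46, 48, 50], [49, 53, 52], [48, 47, 56], [55, 52, 60], [47, 48, 56], [51, 50, 55], [53, 55, 59], [50, 45, 54], [54, 54, 62], [45, 50, 52], [47, 49, 56], [51, 55, 59], [75, 69, 72], [137, 130, 119], [171, 177, 171], [181, 186, 181], [185, 189, 186], [186, 190, 186], [181, 188, 182], [173, 179, 175], [159, 162, 160], [141, 148, 144], [130, 123, 115], [126, 105, 89], [62, 55, 59], [52, 56, 66], [47, 48, 58], [55, 61, 67], [55, 56, 66], [48, 54, 58], [53, 60, 65], [53, 52, 60], [56, 60, 70], [52, 58, 65], [52, 57, 67], [54, 55, 66], [50, 55, 68], [50, 50, 63], [53, 54, 66], [53, 58, 65], [55, 59, 68], [54, 59, 69], [46, 52, 62], [48, 51, 63], [52, 52, 65], [56, 60, 72], [56, 60, 70], [53, 56, 68], [58, 58, 72]]
```

```bash
python3 -m crank '1 0 0 0 9.1 0 0;1 0 0 0 9.1 0 0;1 0 0 0 0 0 9.4;1 0 0 0 0 0 9.4;1 0 0 0 0 0 9.4;1 0 0 0 0 0 9.4;1 0 0 0 0 0 9.4;1 0 0 0 0 0 0;1 0 0 0 0 0 0' 25; python3 - <<'E'
from h import *
st=env.state();print(st["qpos"].round(1));R=tool(-108.8,90);tgt(st,[426.5,-207.4,275],R)
E
```

```text
time_s: 23.72
ee_pos: [411.1, 176.6, 276.0]
ee_rot: [-179.9, 0.2, 71.2]
force: [-0.3, 0.5, -1.0]
gripper_width: 36.4
gripper_force: 24.9
[21.8  5.  99.6 -0.1 75.6 40.6]
shift [-358.6  138.3    1.8] turn [-0.1  0.2  0. ]
```

```bash
python3 -m crank '1 -24 11 0 0 0 0;1 -48 22.1 0 0 0 0;1 -48 22.1 0 0 0 0;1 -48 22.1 0 0 0 0;1 -48 22.1 0 0 0 0;1 -48 22.1 0 0 0 0;1 -48 22.1 0 0 0 0;1 -48 22.1 0 0 0 0;1 -48 22.1 0 0 0 0;1 -24 11 0 0 0 0' 25; python3 -m crank '1 0 0 0 0 0 0;1 0 0 0 0 0 0'; python3 - <<'E'
from h import *
st=env.state();print(st["qpos"].round(1));C=cam("wrist",st);np.save("st11.npy",np.r_[st["ee_pos"],st["ee_rot"]])
f=grab_frame("wrist");cv2.imwrite("pics/w11.png",f)
def blobs(f,lo=15):
    h=cv2.cvtColor(f,cv2.COLOR_BGR2HSV);m=cv2.inRange(h,(14,110,90),(34,255,255))
    n,l,s,c=cv2.connectedComponentsWithStats(m);return [(c[i].round(1).tolist(),s[i].tolist()) for i in range(1,n) if s[i,4]>lo]
print("wrist",blobs(f));print("top",blobs(cv2.imread("pics/b.png"),4));print("scene",blobs(cv2.imread("pics/a.png"),4))
c=np.array([422.3,-219.7]);a=np.radians(-108.8);Rz=np.array([[np.cos(a),-np.sin(a)],[np.sin(a),np.cos(a)]])
for x in(-59,16):
    X=[*(Rz@[x,-43]+c),14];print(X,proj(C,X),proj(cam("top"),X),proj(cam("scene"),X))
for d in models.search_frame("lamp_holder","wrist"):print(d)
E
```

```text
time_s: 24.98
ee_pos: [459.3, -298.8, 276.6]
ee_rot: [-179.9, 0.1, 71.1]
force: [0.4, 0.0, -0.7]
gripper_width: 36.2
gripper_force: 24.9
time_s: 25.22
ee_pos: [459.3, -295.5, 277.1]
ee_rot: [-179.9, 0.0, 71.1]
force: [-1.2, 0.6, -1.1]
gripper_width: 36.4
gripper_force: 24.9
[-33.9  14.1  88.1  -0.1  77.9 -15. ]
wrist [([189.1, 88.9], [184, 83, 10, 13, 103]), ([192.8, 141.1], [188, 136, 10, 11, 84]), ([467.5, 151.3], [449, 137, 37, 30, 850]), ([194.9, 270.0], [190, 247, 13, 46, 334]), ([325.0, 269.7], [318, 247, 13, 46, 322]), ([289.1, 312.6], [150, 302, 264, 19, 3910])]
top [([204.6, 23.4], [203, 22, 4, 4, 13]), ([387.1, 129.1], [381, 123, 13, 13, 127]), ([214.9, 227.2], [188, 206, 54, 42, 483]), ([426.2, 229.4], [424, 228, 5, 4, 16]), ([321.7, 232.2], [319, 230, 6, 5, 23]), ([344.0, 240.6], [341, 238, 6, 6, 25])]
scene [([329.0, 63.5], [327, 63, 5, 2, 10]), ([184.7, 189.9], [183, 186, 4, 8, 19]), ([208.5, 198.4], [207, 195, 4, 8, 13]), ([257.6, 283.7], [254, 280, 8, 9, 47]), ([265.6, 312.6], [262, 308, 8, 10, 57])]
[np.float64(400.6077578336252), np.float64(-149.99026875826195), 14] [[191.20364995  87.79042714]] [[319.89436035 232.03886456]] [[258.16913791 285.43898382]]
[np.float64(376.4378306913369), np.float64(-220.98896326693915), 14] [[194.76720982 138.94776366]] [[342.2965459  240.16463886]] [[266.27023488 313.99847154]]
{'point': [419.2, -199.2, 9.7], 'p': 0.59}
```

```bash
cat >> h.py <<'E'
def rectify(f,C,c,az,z,xr=(-120,120),yr=(-70,70),s=2):
    a=np.radians(az);h=np.array([np.cos(a),np.sin(a)]);n=np.array([-h[1],h[0]])
    X,Y=np.meshgrid(np.arange(*xr,1/s),np.arange(*yr,1/s))
    P=np.stack([c[0]+X*h[0]+Y*n[0],c[1]+X*h[1]+Y*n[1],np.full_like(X,z)],-1).reshape(-1,3)
    uv=proj(C,P).astype(np.float32).reshape(*X.shape,2);return cv2.remap(f,uv,None,cv2.INTER_LINEAR)
E
python3 - <<'E'
from h import *
a=np.load("st11.npy");C=cam("wrist",dict(ee_pos=a[:3],ee_rot=a[3:]));f=cv2.imread("pics/w11.png")
c=(422.3,-219.7)
for nm,im,D in(("wrist",f,C),("top",cv2.imread("pics/b.png"),cam("top"))):
    r=cv2.cvtColor(rectify(im,D,c,-108.8,5),6).astype(int)
    print(nm,"z5: y-profiles (y -60..60 step 4)")
    for x in(-45,-25,-5,40,70): print(x,r[20:260:8,(x+120)*2-4:(x+120)*2+5].mean(1).astype(int).tolist())
    print("x-profile -116..116 step 4, y=-30,-20,-10,0")
    for y in(-34,-25,-15,-5,20): print(y,r[(y+70)*2-4:(y+70)*2+5,8:476:8].mean(0).astype(int).tolist())
E
```

```text
wrist z5: y-profiles (y -60..60 step 4)
-45 [39, 40, 41, 39, 39, 102, 116, 121, 137, 129, 141, 154, 156, 152, 138, 120, 122, 118, 119, 136, 153, 165, 165, 164, 101, 49, 45, 48, 48, 44]
-25 [46, 48, 51, 51, 43, 143, 164, 164, 164, 163, 163, 163, 164, 163, 165, 166, 166, 167, 165, 166, 166, 166, 166, 153, 101, 50, 50, 47, 46, 47]
-5 [52, 49, 50, 52, 49, 144, 162, 163, 162, 162, 164, 163, 162, 163, 165, 164, 163, 164, 163, 163, 164, 165, 166, 166, 112, 47, 49, 48, 48, 43]
40 [53, 52, 54, 57, 49, 138, 162, 159, 159, 160, 160, 160, 160, 160, 161, 161, 163, 146, 60, 54, 55, 51, 54, 54, 56, 55, 55, 53, 56, 55]
70 [79, 50, 55, 54, 50, 137, 129, 139, 158, 160, 159, 160, 159, 160, 160, 160, 161, 162, 71, 44, 52, 49, 52, 56, 59, 62, 61, 62, 63, 64]
x-profile -116..116 step 4, y=-30,-20,-10,0
-34 [38, 39, 40, 97, 67, 46, 50, 113, 119, 164, 104, 81, 126, 48, 53, 52, 51, 115, 117, 163, 163, 164, 164, 163, 162, 162, 160, 162, 162, 163, 162, 162, 160, 52, 55, 56, 56, 118, 162, 160, 159, 158, 159, 158, 158, 158, 161, 106, 76, 142, 159, 159, 159, 130, 64, 64, 67, 67, 106]
-25 [40, 40, 39, 39, 100, 53,
[... 2594 characters left out ...]
 195, 193, 166, 94, 35, 27, 57, 127, 177, 189, 190, 188, 189, 189, 189, 187, 187, 188, 189, 189, 191, 190, 189, 162, 95, 50, 70, 79, 48]
-5 [28, 27, 25, 34, 97, 156, 154, 130, 142, 151, 150, 178, 194, 176, 110, 44, 32, 78, 150, 190, 196, 197, 197, 197, 197, 196, 195, 194, 193, 192, 196, 195, 166, 97, 40, 35, 75, 146, 184, 192, 189, 189, 188, 191, 189, 188, 188, 189, 190, 189, 188, 190, 187, 160, 97, 60, 74, 78, 51]
20 [23, 28, 26, 40, 106, 166, 149, 97, 122, 172, 196, 199, 199, 181, 120, 51, 33, 54, 110, 168, 194, 197, 197, 197, 197, 196, 196, 195, 196, 194, 193, 194, 169, 95, 35, 24, 56, 124, 180, 192, 191, 191, 191, 190, 189, 193, 193, 189, 187, 190, 192, 192, 192, 160, 91, 48, 67, 79, 55]
```

```bash
python3 - <<'E'
from h import *
from scipy.optimize import least_squares
a=np.load("st11.npy");Cs=[cam("wrist",dict(ee_pos=a[:3],ee_rot=a[3:])),cam("top"),cam("scene")]
ob=[[(189.1,88.9),(192.8,141.1)],[(321.7,232.2),(344,240.6)],[(257.6,283.7),(265.6,312.6)]]
mm=[1.6,3.2,1.7]
def r(p,sel=(0,1,2)):
    t=np.radians(p[2]);h=np.array([np.cos(t),np.sin(t)]);n=np.array([-h[1],h[0]]);o=[]
    for i in sel:
        for x,u in zip((-59,16),ob[i]):
            X=[*(p[:2]+x*h-43.5*n),p[3]];o+=list((proj(Cs[i],X)[0]-u)*mm[i])
    return np.r_[o,(p[3]-14)/2]
for sel in((0,1,2),(0,),(1,),(2,),(0,1),(0,2)):
    s=least_squares(r,[422,-220,-108.8,14],args=(sel,));print(sel,s.x.round(1),s.fun.round(1).tolist() if len(sel)==3 else "")
h=np.array([np.cos(np.radians(-108.8)),np.sin(np.radians(-108.8))]);n=np.array([-h[1],h[0]])
print("edges est wrist",np.array([422.3,-219.7])+3.5*h-1.7*n,"top",np.array([422.3,-219.7])+4.5*h)
E
```

```text
(0, 1, 2) [ 420.4 -222.7 -109.1   21.1] [0.6, 1.1, 0.2, 0.5, -2.1, 0.6, -1.5, 0.3, 0.8, 0.9, 0.7, 0.6, 3.6]
(0,) [ 419.1 -221.1 -108.8   14.7] 
(1,) [ 421.5 -225.9 -109.5   14. ] 
(2,) [ 423.6 -216.  -109.    14.1] 
(0, 1) [ 420.5 -223.  -109.1   19.4] 
(0, 2) [ 420.4 -221.1 -108.9   19.3] 
edges est wrist [ 419.56276632 -222.46542073] top [ 420.84980437 -223.95992167]
```

```bash
python3 - <<'E'
from h import *
from scipy.optimize import brentq
a=np.load("st6.npy");R=Ro.from_euler("xyz",a[3:],degrees=True);C=cam("wrist",dict(ee_pos=a[:3],ee_rot=a[3:]))
gp=a[:3]-8*R.apply([0,0,1]);an=np.radians(-61.8);d=np.array([np.cos(an),np.sin(an),0])
zb=[brentq(lambda k:proj(C,gp+d*(k-65)+[0,0,17.5])[0,1]-v,-20,80) for v in(139,154.4,166.1)];print("base,band z on lamp (w6)",np.round(zb,1))
a=np.load("st11.npy");R=Ro.from_euler("xyz",a[3:],degrees=True);C=cam("wrist",dict(ee_pos=a[:3],ee_rot=a[3:]));f=cv2.imread("pics/w11.png").astype(int)
m=(f[...,0]-f[...,2]>70)&(f[...,0]-f[...,1]>40);m[:,:225]=0;m[:,295:]=0
v,u=np.nonzero(m);n,l,s,c=cv2.connectedComponentsWithStats(m.astype(np.uint8));print(s[1:][s[1:,4]>60].tolist())
L=a[:3]-3.8*R.apply([0,0,1]);ax=R.apply([-1,0,0])
for k in zb: print(round(k,1),proj(C,L+ax*(k-69.2)+[0,0,17.5]).round(1))
print("sides",proj(C,L+ax*(15-69.2)+R.apply([0,17.5,0])),proj(C,L+ax*(15-69.2)-R.apply([0,17.5,0])))
E
```

```text
base,band z on lamp (w6) [-0.9  9.9 17.8]
[[244, 93, 3, 27, 72], [230, 153, 59, 18, 846], [225, 283, 17, 24, 165]]
-0.9 [[259.3 134.3]]
9.9 [[259.3 155.4]]
17.8 [[259.4 170.3]]
sides [[289.12078795 159.74850889]] [[229.81828548 159.78595441]]
```

```bash
python3 - <<'E'
from h import *
st=env.state();R=tool(-108.9,90);tgt(st,[424.3,-210.4,160],R)
E
```

```text
shift [ 69.  -60.5 117.4] turn [-0.   0.1  0.1]
```

```bash
python3 -m crank '1 12 -10 0 0 0.1 0.1;1 22 -20 0 0 0 0;1 23 -20 0 0 0 0;1 12 -10.5 0 0 0 0;1 0 0 0 0 0 0;1 0 0 25 0 0 0;1 0 0 40 0 0 0;1 0 0 35 0 0 0;1 0 0 17 0 0 0;1 0 0 0 0 0 0'; python3 - <<'E'
from h import *
st=env.state();R=tool(-108.9,90);tgt(st,[424.3,-210.4,64.2],R);print(st["qpos"].round(1))
E
```

```text
time_s: 26.58
ee_pos: [424.4, -211.6, 159.2]
ee_rot: [-179.8, -0.0, 71.0]
force: [0.5, 0.0, -1.2]
gripper_width: 36.4
gripper_force: 24.9
shift [ 1.1 -0.2 95. ] turn [-0.2 -0.  -0.1]
[-27.9  12.6 108.   -0.   59.6  -8.8]
```

```bash
python3 -m crank '1 1 0 15 0 0 0;1 0 0 20 0 0 0;1 0 0 20 0 0 0;1 0 0 10 0 0 0;1 0 0 0 0 0 0;1 0 0 0 0 0 0'; python3 - <<'E'
from h import *
st=env.state();R=tool(-108.9,90);tgt(st,[424.3,-210.4,64.2],R)
Rt=Ro.from_euler("xyz",st["ee_rot"],degrees=True);L=st["ee_pos"]-3.8*Rt.apply([0,0,1]);ax=Rt.apply([-1,0,0])
C=cam("wrist",st);f=grab_frame("wrist");cv2.imwrite("pics/w13.png",f);np.save("st13.npy",np.r_[st["ee_pos"],st["ee_rot"]])
g=grab_frame("scene");cv2.imwrite("pics/s13.png",g);t=grab_frame("top");cv2.imwrite("pics/t13.png",t)
h=lambda k,up=0:L+ax*(k-69.2)+[0,0,up]
S=cam("scene");T=cam("top")
print("pred scene window",proj(S,h(164)),"band",proj(S,h(14)));print("top window",proj(T,h(164)),"band",proj(T,h(14,17)))
for nm,im,x0,y0,x1,y1 in(("scene",g,240,235,350,350),("top",t,295,190,395,255)):
    q=im.astype(int);m=(q[...,0]-q[...,2]>60)&(q[...,0]-q[...,1]>30);k=np.zeros_like(m);k[y0:y1,x0:x1]=1;m&=k
    n,l,s,c=cv2.connectedComponentsWithStats(m.astype(np.uint8));print(nm,"blue",[(s[i].tolist(),c[i].round(1).tolist()) for i in range(1,n) if s[i,4]>3])
    m=(q.min(2)>195)&k
    n,l,s,c=cv2.connectedComponentsWithStats(m.astype(np.uint8));print(nm,"white",[(s[i].tolist(),c[i].round(1).tolist()) for i in range(1,n) if s[i,4]>8])
# bottles/other lamps undisturbed: difference of blob positions by networks
for n in["lamp_red","bottle_white","bottle_brown","bottle_redcap"]:
    print(n,[(np.round(d["point"]).tolist(),round(d["p"],2)) for d in models.search_frame(n,"scene")[:1]])
E
```

```text
time_s: 27.32
ee_pos: [425.8, -210.8, 96.3]
ee_rot: [179.9, 0.0, 71.0]
force: [0.8, -0.7, -0.6]
gripper_width: 36.3
gripper_force: 24.9
shift [-0.1 -1.6 32.1] turn [ 0.1  0.  -0.1]
pred scene window [[301.54633364 308.50995936]] band [[280.13063134 249.67625194]]
top window [[373.95369006 231.68248455]] band [[327.54024579 213.57996768]]
scene blue [([283, 244, 5, 3, 14], [284.9, 245.1]), ([240, 340, 7, 10, 32], [242.3, 345.3])]
scene white [([282, 255, 24, 49, 615], [292.5, 279.2]), ([240, 322, 19, 28, 173], [247.5, 337.7])]
top blue [([325, 209, 12, 12, 57], [328.8, 213.7]), ([295, 221, 9, 15, 110], [298.4, 228.1])]
top white [([367, 225, 8, 5, 22], [370.8, 226.9])]
lamp_red [([595.0, 234.0, 84.0], 0.83)]
bottle_white [([446.0, -18.0, 120.0], 0.78)]
bottle_brown [([376.0, -80.0, 90.0], 0.71)]
bottle_redcap []
```

```bash
python3 - <<'E'
from h import *
a=np.load("st13.npy");C=cam("wrist",dict(ee_pos=a[:3],ee_rot=a[3:]));f=cv2.imread("pics/w13.png")
r=cv2.cvtColor(rectify(f,C,(420.2,-222.5),-108.9,5,yr=(-70,70)),6).astype(int)
for x in(-75,-45,-35,-25,-15,-5): print(x,[r[(y+70)*2-1:(y+70)*2+2,(x+120)*2-4:(x+120)*2+5].mean().astype(int).item() for y in list(range(-46,-28,2))],[r[(y+70)*2-1:(y+70)*2+2,(x+120)*2-4:(x+120)*2+5].mean().astype(int).item() for y in list(range(28,47,2))])
for y in(-34,34): print(y,"x -114..0 step 3",r[(y+70)*2-4:(y+70)*2+5,12:240:6].mean(0).astype(int).tolist())
h=cv2.cvtColor(f,cv2.COLOR_BGR2HSV);m=cv2.inRange(h,(14,110,90),(34,255,255));n,l,s,c=cv2.connectedComponentsWithStats(m)
print([(c[i].round(1).tolist(),int(s[i,4])) for i in range(1,n) if s[i,4]>30])
t=np.radians(-108.9);hh=np.array([np.cos(t),np.sin(t)]);nn=np.array([-hh[1],hh[0]])
for z in(14,19): print(z,[proj(C,[*(np.array([420.2,-222.5])+x*hh-43.5*nn),z]).round(1).tolist() for x in(-59,16)])
E
```

```text
-75 [82, 80, 71, 136, 219, 177, 138, 113, 162] [152, 121, 152, 198, 241, 146, 90, 92, 91, 88]
-45 [69, 69, 68, 106, 179, 180, 163, 158, 158] [190, 216, 229, 237, 198, 148, 153, 100, 89, 90]
-35 [72, 72, 70, 121, 183, 180, 181, 180, 180] [197, 244, 242, 231, 193, 153, 153, 96, 91, 90]
-25 [74, 75, 75, 111, 180, 182, 182, 181, 182] [111, 223, 241, 230, 188, 153, 157, 105, 94, 93]
-15 [79, 79, 78, 124, 182, 181, 180, 182, 182] [109, 221, 243, 233, 208, 164, 144, 105, 99, 97]
-5 [83, 85, 83, 117, 182, 183, 183, 182, 182] [252, 245, 241, 240, 237, 171, 105, 105, 104, 102]
-34 x -114..0 step 3 [80, 81, 81, 80, 235, 188, 169, 137, 181, 181, 216, 236, 183, 129, 175, 223, 236, 185, 103, 115, 106, 109, 108, 180, 180, 181, 181, 179, 181, 182, 181, 180, 181, 181, 180, 181, 182, 184]
34 x -114..0 step 3 [83, 85, 86, 86, 240, 202, 175, 161, 240, 239, 240, 241, 222, 194, 210, 240, 240, 240, 227, 231, 227, 214, 214, 233, 218, 224, 238, 214, 227, 236, 217, 233, 229, 224, 240, 240, 240, 241]
[([130.1, 13.9], 366), ([104.8, 23.6], 38), ([208.6, 153.9], 239), ([195.1, 271.0], 265), ([324.9, 270.1], 325), ([289.7, 312.6], 3929)]
14 [[[210.0, 153.5]], [[214.2, 229.4]]]
19 [[[208.9, 154.3]], [[213.3, 231.5]]]
```

Holder pose confirmed within about 1 mm. Final descent to 2 cm above the seat.

```bash
python3 -m crank '1 0 -1.9 0 0 0 -0.1;1 0 0 10 0 0 0;1 0 0 10 0 0 0;1 0 0 8 0 0 0;1 0 0 4 0 0 0;1 0 0 0 0 0 0;1 0 0 0 0 0 0;1 0 0 0 0 0 0'; python3 - <<'E'
from h import *
st=env.state();R=tool(-108.9,90);tgt(st,[424.0,-210.3,64.2],R);print(st["force"])
E
```

```text
time_s: 28.68
ee_pos: [423.5, -209.8, 63.7]
ee_rot: [180.0, -0.0, 71.1]
force: [0.4, 0.0, -1.1]
gripper_width: 36.1
gripper_force: 24.9
shift [-0.3  0.6 -0.5] turn [ 0. -0. -0.]
[ 0.38040875  0.02674757 -1.0647292 ]
```

```bash
python3 - <<'E'
from h import *
f=grab_frame("wrist").astype(int)
m=(f[...,0]-f[...,2]>70)&(f[...,0]-f[...,1]>40);n,l,s,c=cv2.connectedComponentsWithStats(m.astype(np.uint8));print([q for q in s[1:].tolist() if q[4]>300])
st=env.state();S=cam("scene");g=grab_frame("scene").astype(int)
Rt=Ro.from_euler("xyz",st["ee_rot"],degrees=True);L=st["ee_pos"]-3.8*Rt.apply([0,0,1]);ax=Rt.apply([-1,0,0])
print("pred window",proj(S,L+ax*94.8).round(1),"z100",proj(S,L+ax*30.8).round(1))
k=np.zeros(g.shape[:2],bool);k[240:345,270:320]=1;m=(g.min(2)>185)&k;v,u=np.nonzero(m)
for r in range(255,332,5): 
    q=u[v==r];print(r,(q.min(),q.max()) if len(q) else None,end="; ")
E
```

```text
[[229, 153, 60, 19, 882], [0, 167, 175, 91, 5466], [77, 282, 47, 39, 1067]]
pred window [[298.8 321.2]] z100 [[289.2 293.8]]
255 None; 260 None; 265 None; 270 (np.int64(281), np.int64(289)); 275 (np.int64(280), np.int64(291)); 280 (np.int64(279), np.int64(293)); 285 (np.int64(281), np.int64(295)); 290 (np.int64(280), np.int64(297)); 295 (np.int64(280), np.int64(298)); 300 (np.int64(285), np.int64(298)); 305 (np.int64(289), np.int64(299)); 310 (np.int64(292), np.int64(302)); 315 (np.int64(293), np.int64(305)); 320 None; 325 None; 330 None;
```

```bash
python3 - <<'E'
from h import *
g=cv2.cvtColor(grab_frame("scene"),6)
for r in range(308,334,2): print(r,g[r,284:316:2].tolist())
st=env.state();S=cam("scene");L=st["ee_pos"]+[0,0,3.8];R=Ro.from_euler("xyz",st["ee_rot"],degrees=True);ax=R.apply([-1,0,0])
for t in(0,3): 
    a=Ro.from_rotvec(np.radians(t)*np.cross(ax,[0,0,1])).apply(ax);u=np.cross(np.cross(a,[0,0,1]),a)
    print("tilt up",t,proj(S,[L+a*94.8+12*u,L+a*94.8-12*u]).round(1).tolist())
E
```

```text
308 [28, 58, 129, 176, 212, 229, 236, 238, 225, 153, 157, 77, 35, 35, 36, 35]
310 [29, 32, 100, 161, 197, 223, 233, 238, 232, 198, 182, 113, 38, 35, 36, 36]
312 [24, 26, 69, 141, 182, 216, 230, 238, 237, 229, 208, 158, 61, 34, 35, 36]
314 [27, 32, 50, 122, 174, 212, 232, 241, 246, 248, 228, 184, 90, 36, 35, 37]
316 [78, 87, 99, 132, 181, 216, 227, 224, 224, 227, 223, 198, 134, 44, 36, 36]
318 [115, 116, 115, 126, 168, 188, 177, 169, 183, 190, 193, 196, 163, 66, 33, 35]
320 [115, 114, 114, 117, 148, 168, 166, 167, 181, 190, 191, 193, 185, 108, 35, 35]
322 [114, 114, 113, 114, 131, 161, 166, 165, 172, 189, 193, 194, 192, 140, 50, 45]
324 [114, 114, 114, 113, 118, 139, 150, 151, 152, 177, 181, 179, 174, 148, 96, 99]
326 [114, 114, 114, 114, 114, 116, 118, 118, 116, 124, 125, 119, 110, 104, 95, 89]
328 [114, 114, 113, 112, 112, 109, 103, 101, 95, 85, 78, 72, 68, 66, 62, 62]
330 [103, 100, 94, 87, 78, 73, 68, 67, 83, 107, 101, 76, 61, 61, 61, 61]
332 [68, 63, 62, 61, 62, 63, 76, 101, 152, 184, 183, 144, 72, 60, 59, 59]
tilt up 0 [[299.2, 316.7], [298.2, 325.7]]
tilt up 3 [[299.3, 314.4], [298.5, 324.0]]
```

Window face spans rows 316.5–325.5, which matches a level lamp (316.7–325.7). Handing in.

```bash
python3 -c "
from workcell import env
print(env.job_done())"
```

```text
the job is handed in; nothing more can be done
None
```

I laid the blue-band lamp in the cradle, retook it from above round its thick glass, and handed in with it held level about 2 cm above the holder's saddles, base at the slotted plate and window at the round-hole plate.

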